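# Fetch the round filter holder from the back of the hook

## Robot

A 6-joint arm with a two-finger parallel gripper is mounted at the origin on the work surface. World frame = base frame: x ahead of the robot, y to its left, z up, the work surface at z = 0. Lengths are in m, angles in rad, forces in N, time in s.
With the tool pointing down it reaches from about 0.35 to 0.85 m from the base axis. Payload 8.1 kg.
Tool frame: the origin (TCP) lies on the mounting face of the last link; the fingertips stand 186 mm ahead of it and the grasp point (between the pads) lies 167 mm ahead of it; z points along the fingers, y is the line along which they close (so a half turn about z gives the same grasp; the last joint's range is limited). The gripper opens to 93 mm and grips with 3 to 60 N. Pads are 15 mm wide; open, the fingers measure 128 mm over their backs; the gripper's body (75 mm by 188 mm) begins 65 mm behind the grasp point.
Start: joints at [-1.205, 0.13, 1.488, -0, 1.523, -0.085], TCP at [0.261, -0.54, 0.405] pointing down, gripper open.
Joint ranges: [-2.96, 2.96], [-0.89, 2.26], [0.02, 2.5], [-1.34, 4.48], [0, 2.73], [-2.66, 2.66]. Speed limits (rad/s): [2.39, 2.39, 2.79, 3.14, 3.14, 3.14].

## Interface

Orientations are given as a rotation vector (axis times angle).
In Python, from plant import * gives the robot as it stands. The module is installed in compiled form; this text tells all that it offers.
- The arm moves only by the tool arm_command, never from a script. Its argument "increments" is a list of rows, each a list of 6 numbers: the shift along the tool's x, y, z in units of 0.2 m (1.0 is 0.2 m), then the turn, a rotation vector about the tool's x, y, z in units of pi rad (1.0 is pi rad). A call has exactly 5 rows; each row is the pose to reach, as a shift and turn from the pose commanded when the call began, along the tool's axes at that moment, turning the shorter way round; what a row does not reach only later rows make up. A row lasts 1/8 s, in which the tool goes at most 62.5 mm and 10.7 degrees, less where a joint would pass 70% of its speed; a pose out of reach is approached as far as the arm can. A call with a number of a shift or a turn outside -1 to 1 is refused whole. A call with a gripper value outside its range is refused whole. "fingers" is the closure, from -1 (fully open) to 1 (shut), set as the call begins (left out, the last holds). The fingers move at their own pace and stop on an object; "force" is the grip in N (left out, the last holds). Time passes only in rows, so rows that repeat a pose let the fingers close, or fill a call up. It gives the time, the measured TCP pose, the force, the opening and the grip force at its end, in the units of the state.
- read_state(): the state, without advancing time (a new reading comes with each control period).
- read_camera(name): name is "side" or "top"; returns a dict with "image" (400x640x3 uint8, red, green, blue), "fx", "fy", "cx", "cy" (pixels), "T" (4x4, takes a point from camera to world coordinates). Camera axes: x right, y down, z forward; pixel columns grow to the right and rows downward; lengths in m; the calibration is good to about 2 mm. A picture is of the moment at which its call begins. There is no depth.
- close_job(): hands the job in; it is judged then, once.
The state is a dict: "t": time; "q": joint angles; "dq": joint speeds; "joint_torque": joint torques, N m; "tool_pos": TCP position; "orientation": TCP orientation; "force": force on the tool from outside, world axes, zero at the start; "wrist_torque": the same for the moment, N m; "opening": finger opening in m; "gripper_force": force on a finger pad.
Only numpy, scipy, OpenCV 4.12 (cv2) and the standard library are available. Lean on these libraries where they do the work, as an engineer would, in place of code of your own. Each camera call takes 0.05 s, during which the arm holds its last target. There are 200 camera calls.

## Task

Take the round filter holder from the back of the full hook and stand it upright, fully home, in the slotted dock. To get at it, first move the two square holders one at a time, the front one first, to the spare hook: slide the first back until it meets the stiff rubber buffer there and the buffer just gives by a few millimetres (never a centimetre), then slide the second back until its eye is snug against the first. Be gentle with the optics and the hooks, and leave everything else where it is.

Things in the scene. Friction and masses are not known exactly. Their poses are not given: they have to be found in the camera images.
- hook_full: Hook stand with three holders, 38 mm apart, the round one rearmost. Origin on the bench under the post's front. Its steel arm, 10 wide and high, runs level 161 mm along the stand's -x, top at z=205 mm. The end (x -156 to -161) is upturned, top z=211: a 24 mm high eye passes when raised 6 to 14. Post 24 wide, its back at x=+16, top z=207; base 120x90x12. Fixed.
- hook_spare: Second fixed stand, same shape, sizes and frame as hook_full. It carries no holder, only the sliding buffer (see buffer). Holders hang here with their origin at z = 205 mm.
- buffer (a joint): How far (m) the black rubber collar (26 wide, 28 high) around the spare arm has been pushed towards the post, into its steel sleeve: 0 as found, at most 0.014. It gives at about 5 N and stays where pushed. Where it is clamped varies and is not reported: front face anywhere from x=-60 to -30 mm in hook_spare's frame; find it by feel or sight.
- square_front: Filter holder nearest the hook's free end, 0.11-0.22 kg. Origin: mid ceiling of its eye, which rests on the arm; x along the arm, z up. Eye: tube 30 long in x, outside 30 wide (y), z -30 to +6; opening 18 wide, z -24 to 0. On top a tab to pinch from above: 10 thick (x), 24 wide (y), z +6 to +52 mm. Below, a black square glazed frame 70x70x8, down to z -108.
- square_mid: Filter holder hanging in the middle: identical to square_front in shape, sizes, frame and mass range.
- round_holder: Filter holder hanging rearmost (nearest the post): origin, axes, eye, tab and mass range as square_front, but below the eye a black round glazed frame of about 64 mm diameter, and under that a foot block 12 thick (x), 30 wide (y), from z -96 to its flat underside at z -120 mm.
- dock: Dark steel block 60 (x) x 80 (y) x 30 high, fixed to the bench; origin at the centre of its underside. In its top is a central slot for the round holder's foot, 18 (x) x 36 (y) with a 4 mm chamfer; its floor, a sprung rubber pad, lies at z = 8 mm and yields 2 N per mm, 4 mm at most. Foot fully home and let go: the holder's origin is 127 to 128 mm above the bench. Either way round will do.
- lens_jar: Bystander: clear jar, 48 diameter, 65 high, standing between the stands; origin under its centre.
- lens_barrel: Bystander: black lens barrel, 36 diameter, 45 high, standing upright between the hooks and the dock; origin under its centre.
- driver: Bystander: screwdriver lying on the bench, on the left; origin under it.
- spanner: Bystander: wrench lying on the bench, on the right; origin under it.
- mug: Bystander: white mug, 80 diameter, 90 high, on the left; origin under its centre.
- parts_tray: Bystander: grey parts tray 140 x 100 x 30, on the right; origin under its centre.
Things that resemble listed ones, but are neither listed nor needed, are in the scene too. What is shaped like the square_front but green is not meant.

How it is judged:
On the way, in this order (a step that is already met when the one before it is completed fails the run):
1. the front square holder hangs released on the spare hook, and the buffer has given by at least 1 mm (x of square_front in the frame of hook_spare between -0.142 and -0.02 m and y of square_front in the frame of hook_spare between -0.008 and 0.008 m and z of square_front in the frame of hook_spare between 0.202 and 0.208 m and angle between square_front's own z axis and vertical below 0.12 rad and contact force between square_front and the fingers below 0.2 N and value of joint buffer above 0.001 m), for 0.2 s.
2. the middle square holder hangs released on the spare hook, its eye snug (within 4 mm) against the first (x of square_mid in the frame of hook_spare between -0.142 and -0.02 m and y of square_mid in the frame of hook_spare between -0.008 and 0.008 m and z of square_mid in the frame of hook_spare between 0.202 and 0.208 m and angle between each of square_mid, square_front's own z axis and vertical below 0.12 rad and x of square_front in the frame of hook_spare between -0.142 and -0.02 m and y of square_front in the frame of hook_spare between -0.008 and 0.008 m and z of square_front in the frame of hook_spare between 0.202 and 0.208 m and contact force between square_mid and the fingers below 0.2 N and distance between square_front and square_mid below 0.034 m), for 0.2 s.
At the end, for the whole second after the job is handed in: Both square holders hang released on the spare arm (3 mm in height, 8 mm across, 0.12 rad), eyes within 4 mm of touching; buffer pushed in 1 to 10 mm; round holder in the dock within 5 mm of its axis, origin 124.5-131 mm up, upright within 0.1 rad; all at rest (x of square_front in the frame of hook_spare between -0.142 and -0.02 m and y of square_front in the frame of hook_spare between -0.008 and 0.008 m and z of square_front in the frame of hook_spare between 0.202 and 0.208 m and angle between each of square_front, square_mid's own z axis and vertical below 0.12 rad and x of square_mid in the frame of hook_spare between -0.142 and -0.02 m and y of square_mid in the frame of hook_spare between -0.008 and 0.008 m and z of square_mid in the frame of hook_spare between 0.202 and 0.208 m and distance between square_front and square_mid below 0.034 m and value of joint buffer between 0.001 and 0.01 m and horizontal distance between round_holder and dock below 0.005 m and height (world z) of round_holder between 0.1245 and 0.131 m and angle between round_holder's own z axis and vertical below 0.1 rad and contact force between round_holder and the fingers below 0.2 N and linear speed of each of square_front, square_mid, round_holder below 0.02 m/s).
It fails at once if the buffer is shoved in by 10 mm or more (value of joint buffer above 0.01 m).
It fails at once if a holder is forced against a hook stand with more than 40 N (contact force between any of square_front, square_mid, round_holder and hook_full above 40 N or contact force between any of square_front, square_mid, round_holder and hook_spare above 40 N).
It fails at once if the round holder is pressed on the dock with more than 40 N (contact force between round_holder and dock above 40 N).
It fails at once if a bystander is moved by more than 30 mm (distance of any of lens_jar, driver, spanner, mug, parts_tray, lens_barrel from where it was at the start of the episode above 0.03 m).
It also fails if it takes over 64 s, if anything falls off the work surface, if the arm or the gripper's body presses on something with over 40 N, if the wrist force passes 120 N, or if a joint passes its speed limit or range.

## Working session

There is one attempt and no reset: what is moved stays moved. The work goes in short steps, Python scripts to look and compute and a tool call to move; the robot and the scene stay as the last step left them, time stands still between calls to the robot, and variables do not carry over. Pictures are saved under pics/ and viewed, at most 11 in all, crops included, and the job is handed in when it is done.

Besides the shell and the picture viewer there is one more tool, called after "Emit:" as a command line: name --pt "numbers of a row" for each row, then --argument value for the rest. arm_command: Moves the arm, as the interface text tells. Shifts and turns lie within -1 to 1; 1 stands for 0.2 m of shift or pi rad of turn. Its arguments: {"type":"object","properties":{"increments":{"type":"array","items":{"type":"array","items":{"type":"number","minimum":-1,"maximum":1}}},"fingers":{"type":"number"},"force":{"type":"number"}},"required":["increments"]}

```bash
mkdir -p pics
python3 - <<'E'
from plant import *
import cv2,numpy as np
s=read_state();print(s)
for n in("top","side"):
    c=read_camera(n);cv2.imwrite(f"pics/{n}0.png",c["image"][:,:,::-1]);np.savez(f"{n}.npz",**c);print(n,c["fx"],c["fy"],c["cx"],c["cy"],c["T"].round(4).tolist())
E
```

```text
{'t': 0.0, 'q': array([-1.20541892e+00,  1.31171466e-01,  1.48931573e+00,  1.51799241e-05,
        1.52301620e+00, -8.53545598e-02]), 'dq': array([ 8.08583542e-04, -3.76191596e-04, -4.14937177e-05, -1.99662946e-04,
        2.71545614e-04,  8.21593417e-05]), 'joint_torque': array([ 5.26143631e-04, -5.59840071e+01, -4.91762710e+01,  7.68958731e-02,
        3.52295896e-02, -9.49344326e-05]), 'tool_pos': array([ 0.26133516, -0.53982727,  0.40366096]), 'orientation': array([-3.06030325e+00, -7.01605632e-01,  3.95036272e-04]), 'force': array([-0.16974915, -0.1028847 ,  0.39632449]), 'wrist_torque': array([-0.00238566,  0.02134993,  0.01963561]), 'gripper_force': 0.0, 'opening': 0.0927627742774656}
top 434.52954545541485 434.52954545541485 320.8631224330455 211.3711299219106 [[-0.0119, -0.9976, 0.0685, 0.4411], [-0.9997, 0.0103, -0.0244, 0.021], [0.0236, -0.0688, -0.9974, 1.3059], [0.0, 0.0, 0.0, 1.0]]
side 457.58059411902997 457.58059411902997 315.9509958891913 203.1117656714971 [[-0.6948, -0.4293, 0.5771, -0.114], [-0.7192, 0.4146, -0.5575, 0.6261], [0.0, -0.8024, -0.5968, 0.8188], [0.0, 0.0, 0.0, 1.0]]
```

View pics/top0.png

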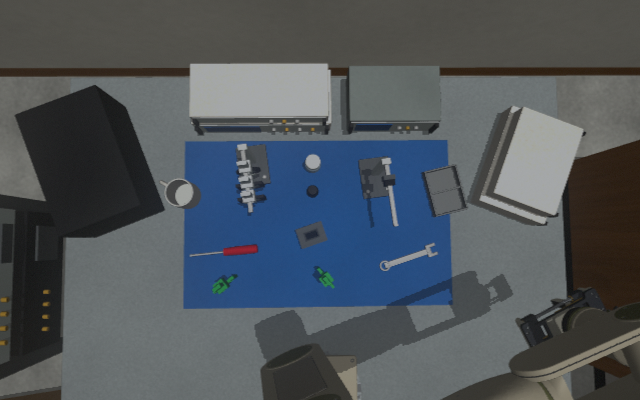

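View pics/side0.png

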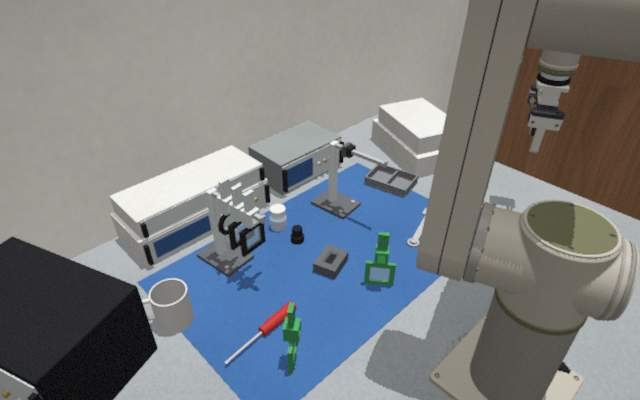

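The top view shows the full hook with its three holders at about (247,180), the spare hook at about (388,190) and the dock at about (312,235). The side view shows the same hooks at (230,220) and (345,175), and the dock at (331,261). I'll enlarge both.

Run:
```python
import cv2,numpy as np
t=np.load("top.npz")["image"][:,:,::-1];s=np.load("side.npz")["image"][:,:,::-1]
def crop(im,x,y,w,h,k,n):
    c=cv2.resize(im[y:y+h,x:x+w],None,fx=k,fy=k,interpolation=cv2.INTER_CUBIC)
    for i in range(0,w,10): cv2.putText(c,str(x+i),(i*k,8),0,.3,(0,255,255),1);cv2.line(c,(i*k,10),(i*k,16),(0,255,255),1)
    for i in range(10,h,10): cv2.putText(c,str(y+i),(0,i*k+3),0,.3,(0,255,255),1);cv2.line(c,(20,i*k),(26,i*k),(0,255,255),1)
    cv2.imwrite(n,c)
a=np.zeros((1,1))
crop(t,228,138,66,78,7,"pics/a.png");crop(t,290,150,114,102,7,"pics/b.png")
A=cv2.imread("pics/a.png")
crop(s,195,170,85,110,5,"pics/c.png");crop(s,300,130,110,85,7,"pics/d.png")
crop(s,300,235,60,50,7,"pics/e.png")
C=cv2.imread("pics/c.png");E=cv2.imread("pics/e.png")[:, :370]
A=cv2.resize(A,None,fx=1,fy=1)
m=np.zeros((550,800,3),np.uint8);m[:C.shape[0],:425]=C;m[:350,430:800]=E;cv2.imwrite("pics/ce.png",m)
```

```text
(no output)
```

View pics/a.png

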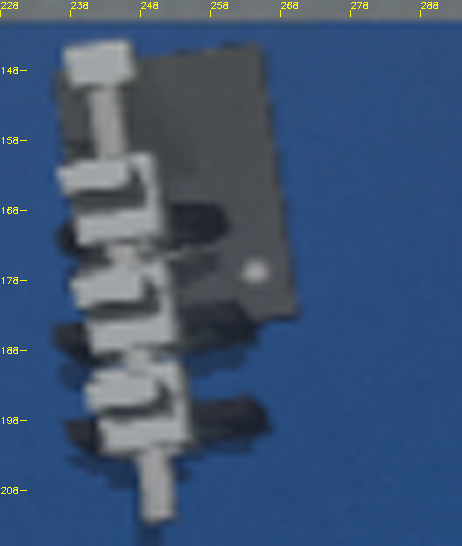

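View pics/b.png

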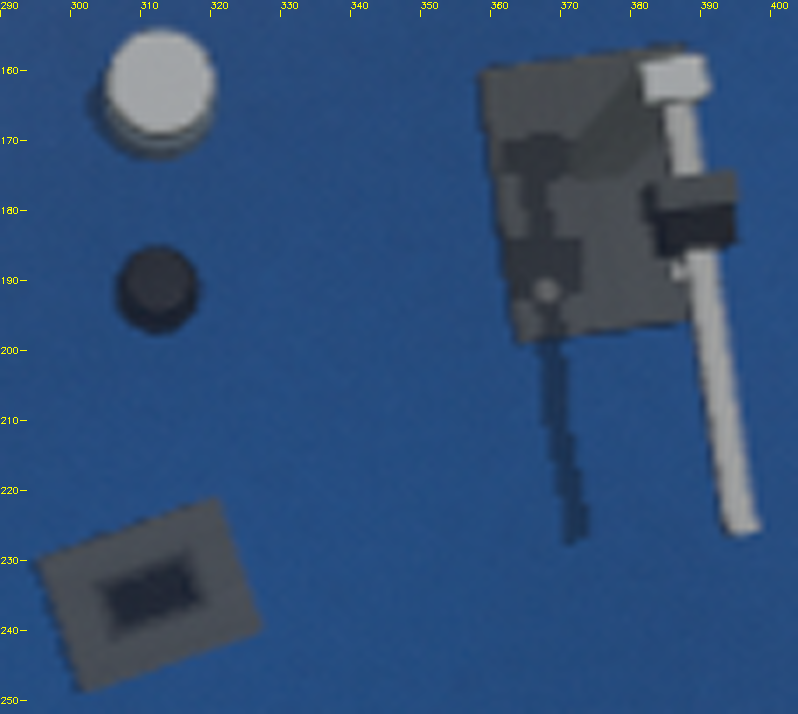

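View pics/ce.png

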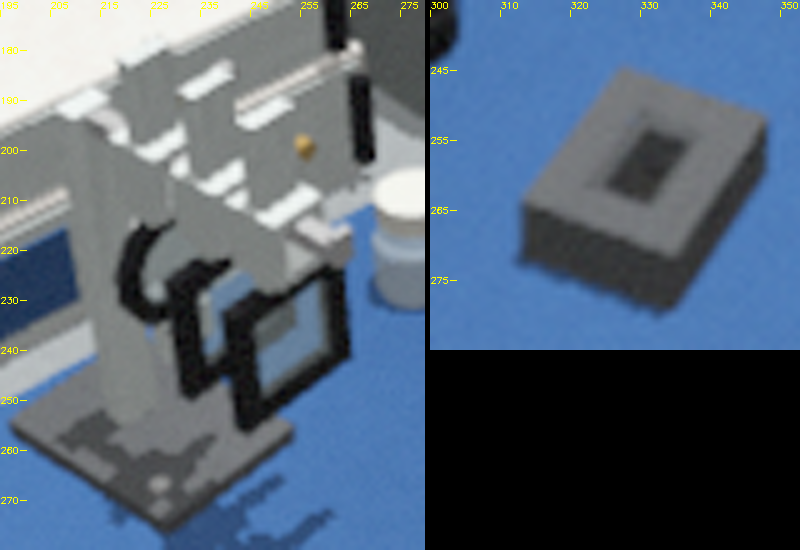

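View pics/d.png

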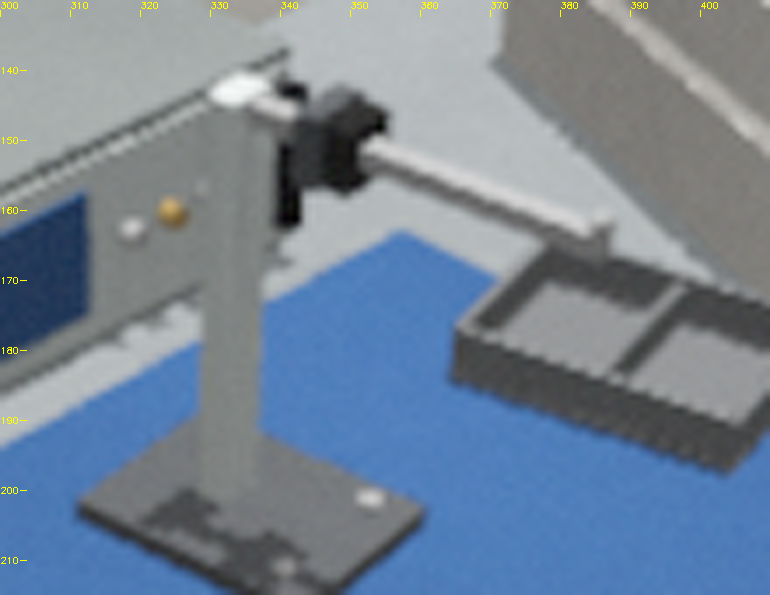

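In the top crops:
- The post top, arm tip and three tab tops of the full hook are clear. The tab centres are at about crop (94,177), (108,288) and (121,392).
- The spare arm runs from crop (675,80) to (744,533), and the collar's lower front edge is at row 250 or so.
- The dock corners are at crop (37,560), (217,498), (263,630) and (80,692).

The side crops show the same features, so I'll fit poses from both views.

```bash
cat > g.py <<'E'
import numpy as np
from scipy.optimize import least_squares
C={n:np.load(f"{n}.npz") for n in("top","side")}
def proj(n,P):
    c=C[n];T=c["T"];p=(np.atleast_2d(P)-T[:3,3])@T[:3,:3]
    return np.c_[c["fx"]*p[:,0]/p[:,2]+c["cx"],c["fy"]*p[:,1]/p[:,2]+c["cy"]]
def cr(x0,y0,k,pts): return (np.array(pts,float)+.5)/k-.5+[x0,y0]
def pose(p,L):
    c,s=np.cos(p[2]),np.sin(p[2]);L=np.array(L,float)/1000
    return np.c_[p[0]+c*L[:,0]-s*L[:,1],p[1]+s*L[:,0]+c*L[:,1],L[:,2]]
def fit(name,obs,x0):
    f=lambda p:np.concatenate([(proj(n,pose(p,L))-uv).ravel() for n,L,uv in obs])
    r=least_squares(f,x0,loss="soft_l1");print(name,r.x.round(4),"res",f(r.x).reshape(-1,2).round(1).tolist());return r.x
def tri(uvt,uvs):
    f=lambda p:np.r_[proj("top",p)[0]-uvt,proj("side",p)[0]-uvs]
    r=least_squares(f,[.5,0,.2]);return r.x,r.fun
E
python3 - <<'E'
from g import *
pt=[(16,12,207),(16,-12,207),(0,-12,207),(0,12,207)]
a=lambda *p:cr(228,138,7,p); b=lambda *p:cr(290,150,7,p); c=lambda *p:cr(195,170,5,p); d=lambda *p:cr(300,130,7,p); e=lambda *p:cr(300,235,7,p)
tip=[(-161,5,211),(-161,-5,211)]
F=fit("full",[("top",pt,a((63,48),(130,40),(134,79),(71,87))),("top",tip,a((143,522),(174,518))),("side",[(8,0,207),(-158.5,0,211)],c((84,103),(335,235)))],[.6,.2,0])
S=fit("spare",[("top",pt,b((640,65),(705,55),(710,95),(646,104))),("top",tip,b((727,536),(760,530))),("side",[(8,0,207),(-161,0,211)],d((240,90),(602,218)))],[.6,-.2,0])
D=fit("dock",[("top",[(30,40,30),(30,-40,30),(-30,-40,30),(-30,40,30)],b((37,560),(217,498),(263,630),(80,692))),("side",[(30,40,30),(30,-40,30),(-30,-40,30),(-30,40,30)],e((95,205),(193,68),(335,118),(245,258)))],[.4,0,.3])
for n,u,v in(("round",(94,177),(145,54)),("mid",(108,288),(206,82)),("front",(121,392),(265,113))):
    x,r=tri(a(u)[0],c(v)[0]);dd=x[:2]-F[:2];cs,sn=np.cos(F[2]),np.sin(F[2])
    print(n,x.round(4),r.round(1),"stand",np.round([cs*dd[0]+sn*dd[1],-sn*dd[0]+cs*dd[1]],4))
    g=least_squares(lambda q:(proj("top",[q[0],q[1],.257])[0]-a(u)[0]),[.5,.2]).x;dd=g-F[:2]
    print("  z257:",g.round(4),np.round([cs*dd[0]+sn*dd[1],-sn*dd[0]+cs*dd[1]],4))
for X in(-30,-40,-50,-60):
    print(X,((proj("top",pose(S,[(X,0,186),(X,0,214)]))-[290,150])*7).round(0).tolist(),((proj("side",pose(S,[(X,13,214),(X,-13,214),(X,0,186)]))-[300,130])*7).round(0).tolist())
print([ (n,proj(n,pose(D,[(0,0,30)])).round(1)) for n in C])
E
```

```text
full [0.6764 0.193  0.1241] res [[0.1, -0.3], [-0.1, -0.4], [0.1, 0.2], [-0.3, 0.2], [-0.2, 0.1], [-0.6, 0.1], [-0.1, -0.4], [1.0, -0.3]]
spare [ 0.6372 -0.1755  0.1199] res [[-0.1, -0.6], [-0.1, -0.4], [0.0, 0.0], [-0.0, -0.1], [0.3, 0.1], [-0.5, 0.4], [-0.2, -0.4], [1.1, 0.5]]
dock [0.4606 0.0201 0.3259] res [[-0.3, -0.1], [-0.3, -0.2], [-0.1, 0.2], [0.3, 0.5], [-0.6, -0.4], [-0.2, -0.2], [0.8, -0.1], [0.1, 0.0]]
round [0.6334 0.1881 0.2552] [ 0.  0. -0. -0.] stand [-0.0433  0.0004]
  z257: [0.6332 0.1879] [-0.0435  0.0003]
mid [0.5943 0.1831 0.2571] [-0. -0.  0.  0.] stand [-0.0827  0.0003]
  z257: [0.5943 0.1831] [-0.0827  0.0003]
front [0.5582 0.1787 0.2569] [-0. -0.  0.  0.] stand [-0.1191  0.0004]
  z257: [0.5581 0.1786] [-0.1192  0.0003]
-30 [[677.0, 185.0], [690.0, 174.0]] [[295.0, 112.0], [335.0, 86.0], [312.0, 162.0]]
-40 [[680.0, 212.0], [694.0, 201.0]] [[316.0, 120.0], [356.0, 94.0], [333.0, 170.0]]
-50 [[684.0, 238.0], [698.0, 228.0]] [[338.0, 128.0], [378.0, 102.0], [354.0, 179.0]]
-60 [[688.0, 265.0], [702.0, 255.0]] [[359.0, 137.0], [399.0, 110.0], [376.0, 187.0]]
[('top', array([[310.8, 234.7]])), ('side', array([[330.7, 257.3]]))]
```

Emit:
arm_command --pt "0.2 -0.18 -0.35 0 0 0.02" --pt "0.45 -0.4 -0.35 0 0 0.05" --pt "0.7 -0.62 -0.35 0 0 0.08" --pt "0.9 -0.8 -0.35 0 0 0.104" --pt "1 -0.9 -0.35 0 0 0.104" --fingers -1 --force 50

```text
t: 0.72
tool_pos: [0.3635, -0.2886, 0.4746]
orientation: [-3.135, -0.194, -0.0]
force: [1.2, 0.7, 0.0]
opening: 0.0926
gripper_force: 0.0
```

```bash
cat > h.py <<'E'
from plant import *
import numpy as np,sys
from scipy.spatial.transform import Rotation as R
FR={"full":(.6764,.193,.1241),"spare":(.6372,-.1755,.1199),"dock":(.4606,.0201,.3259),"world":(0,0,0)}
def go(fr,x,y,z,yaw=0,dz=.167):
    """frame, grasp point in frame (m) -> increments; and prints where it is now"""
    s=read_state();p=FR[fr];c,n=np.cos(p[2]),np.sin(p[2])
    T=R.from_rotvec(s["orientation"]);g=s["tool_pos"]+T.apply([0,0,dz])
    d=g[:2]-p[:2]
    t=np.array([p[0]+c*x-n*y,p[1]+n*x+c*y,z+dz])
    G=R.from_euler("z",p[2]+yaw)*R.from_euler("x",np.pi)
    rel=T.inv()*G
    print("t",round(s["t"],2),"grasp in",fr,np.round([c*d[0]+n*d[1],-n*d[0]+c*d[1],g[2]],4),"open",round(s["opening"],4),"gf",round(s["gripper_force"],1),"F",s["force"].round(2),"Fx_fr",round(c*s["force"][0]+n*s["force"][1],2))
    print("inc",np.r_[T.inv().apply(t-s["tool_pos"])/.2,rel.as_rotvec()/np.pi].round(4).tolist())
if __name__=="__main__": go(sys.argv[1],*map(float,sys.argv[2:]))
E
python3 h.py full -.119 0 .295
```

```text
t 0.72 grasp in full [-0.3701 -0.4392  0.3076] open 0.0926 gf 0.0 F [1.23 0.68 0.03] Fx_fr 1.31
inc [1.2549, -2.1963, 0.0641, -0.0001, -0.0001, -0.0001]
```

Emit:
arm_command --pt "0.15 -0.25 0 0 0 0" --pt "0.32 -0.53 0 0 0 0" --pt "0.48 -0.8 0 0 0 0" --pt "0.6 -1 0 0 0 0" --pt "0.6 -1 0 0 0 0"

```text
t: 1.35
tool_pos: [0.458, -0.0747, 0.4743]
orientation: [-3.134, -0.203, 0.001]
force: [0.7, 0.5, -0.7]
opening: 0.0932
gripper_force: 0.0
```

Emit:
arm_command --pt "0.15 -0.25 0 0 0 0" --pt "0.32 -0.53 0 0 0 0" --pt "0.48 -0.8 0 0 0 0" --pt "0.6 -1 0 0 0 0" --pt "0.6 -1 0 0 0 0"

```text
t: 1.98
tool_pos: [0.5524, 0.1373, 0.4734]
orientation: [-3.135, -0.199, 0.003]
force: [-1.5, 0.0, -0.2]
opening: 0.093
gripper_force: 0.0
```

```bash
python3 h.py full -.119 0 .233
```

```text
t 1.98 grasp in full [-0.1303 -0.0399  0.3064] open 0.093 gf 0.0 F [-1.45  0.04 -0.24] Fx_fr -1.44
inc [0.0562, -0.1994, 0.367, -0.0001, 0.0007, 0.0009]
```

Emit:
arm_command --pt "0.056 -0.2 0 0 0 0.001" --pt "0.056 -0.2 0.15 0 0 0.001" --pt "0.056 -0.2 0.3 0 0 0.001" --pt "0.056 -0.2 0.365 0 0 0.001" --pt "0.056 -0.2 0.365 0 0 0.001"

```text
t: 2.6
tool_pos: [0.5577, 0.1755, 0.401]
orientation: [3.135, 0.188, -0.003]
force: [0.1, 0.4, 1.2]
opening: 0.0929
gripper_force: 0.0
```

```bash
python3 h.py full -.119 0 .233
python3 - <<'E'
from plant import *
import cv2,numpy as np
ims=[read_camera(n)["image"][:,:,::-1] for n in("top","side")]
a=cv2.resize(ims[0][130:230,210:290],None,fx=5,fy=5,interpolation=2);b=cv2.resize(ims[1][130:250,190:270],None,fx=5,fy=5,interpolation=2)
m=np.zeros((600,800,3),np.uint8);m[:500,:400]=a;m[:,400:]=b;cv2.imwrite("pics/g1.png",m)
E
```

```text
t 2.6 grasp in full [-0.1203 -0.0027  0.234 ] open 0.0929 gf 0.0 F [0.12 0.41 1.16] Fx_fr 0.17
inc [0.0047, -0.0133, 0.005, 0.0001, 0.0006, -0.0014]
```

View pics/g1.png

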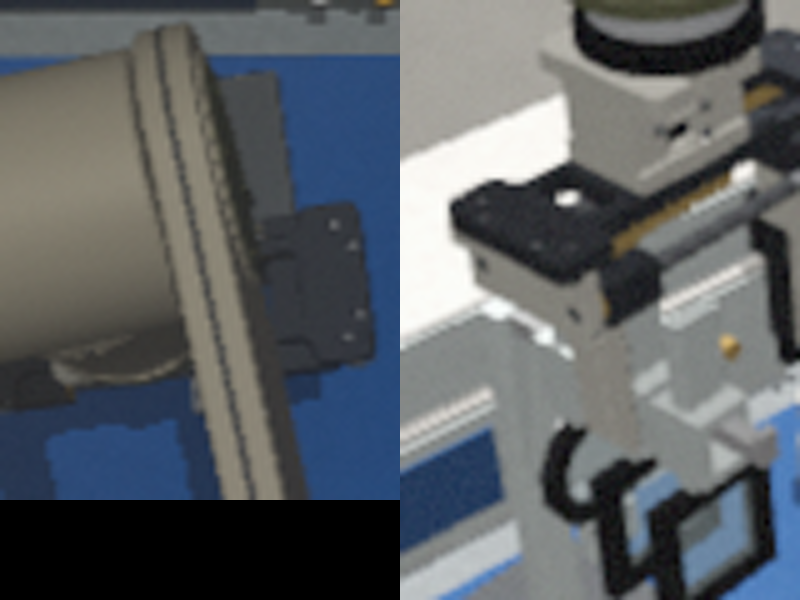

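The arm hides the top view. The side crop shows the left finger (crop about 610,390) beside the front tab, above the eye. Closing now.

Emit:
arm_command --pt "0.003 -0.003 0 0 0 0" --pt "0.003 -0.003 0 0 0 0" --pt "0.003 -0.003 0 0 0 0" --pt "0.003 -0.003 0 0 0 0" --pt "0.003 -0.003 0 0 0 0" --fingers 1 --force 50

```text
t: 3.32
tool_pos: [0.5584, 0.1775, 0.4017]
orientation: [3.136, 0.19, -0.0]
force: [-0.9, -0.0, -0.3]
opening: 0.0475
gripper_force: 0.0
```

```bash
python3 h.py full -.119 0 .243
```

```text
t 3.33 grasp in full [-0.1191 -0.0008  0.2347] open 0.0475 gf 0.0 F [-0.92 -0.05 -0.34] Fx_fr -0.92
inc [0.0002, -0.0038, -0.0415, 0.0, 0.0, -0.001]
```

Emit:
arm_command --pt "0 0 0 0 0 0" --pt "0 0 0 0 0 0" --pt "0 0 0 0 0 0" --pt "0 0 0 0 0 0" --pt "0 0 0 0 0 0"

```text
t: 3.95
tool_pos: [0.5584, 0.1776, 0.4018]
orientation: [-3.136, -0.19, -0.0]
force: [-0.2, 0.3, -0.2]
opening: 0.0236
gripper_force: 50.0
```

```bash
python3 h.py full -.119 0 .245
```

```text
t 3.95 grasp in full [-0.119  -0.0007  0.2348] open 0.0236 gf 50.0 F [-0.24  0.33 -0.16] Fx_fr -0.19
inc [0.0002, -0.0035, -0.0509, -0.0001, -0.0, -0.001]
```

Emit:
arm_command --pt "0 0 -0.025 0 0 0" --pt "0 0 -0.05 0 0 0" --pt "0 0 -0.05 0 0 0" --pt "-0.05 0 -0.05 0 0 0" --pt "-0.1 0 -0.05 0 0 0"

```text
t: 4.58
tool_pos: [0.5377, 0.1749, 0.4114]
orientation: [3.136, 0.19, -0.001]
force: [-0.4, 0.3, -1.8]
opening: 0.0238
gripper_force: 50.0
```

```bash
python3 h.py full -.2 0 .245
```

```text
t 4.58 grasp in full [-0.14   -0.0008  0.2444] open 0.0238 gf 50.0 F [-0.38  0.35 -1.8 ] Fx_fr -0.34
inc [-0.3007, -0.0029, -0.0028, 0.0, 0.0003, -0.001]
```

Emit:
arm_command --pt "-0.08 0 0 0 0 0" --pt "-0.16 0 0 0 0 0" --pt "-0.25 0 0 0 0 0" --pt "-0.35 0 0 0 0 0" --pt "-0.4 0 -0.05 0 0 0"

```text
t: 5.2
tool_pos: [0.4576, 0.1652, 0.4212]
orientation: [3.135, 0.19, -0.003]
force: [0.3, 0.3, -1.3]
opening: 0.0241
gripper_force: 50.0
```

```bash
python3 h.py spare -.2 0 .245
```

```text
t 5.2 grasp in spare [-0.1379  0.3597  0.2542] open 0.0241 gf 50.0 F [ 0.34  0.26 -1.29] Fx_fr 0.37
inc [-0.3144, 1.7984, 0.0469, 0.0001, 0.0006, 0.0004]
```

Emit:
arm_command --pt "-0.1 0.2 0 0 0 0" --pt "-0.22 0.45 0 0 0 0" --pt "-0.32 0.7 0 0 0 0" --pt "-0.32 0.9 0 0 0 0" --pt "-0.32 0.9 0 0 0 0"

```text
t: 5.82
tool_pos: [0.4171, -0.0231, 0.4227]
orientation: [3.135, 0.183, 0.002]
force: [-0.3, 0.6, -1.9]
opening: 0.0235
gripper_force: 50.0
```

Emit:
arm_command --pt "0 0.25 0.02 0 0 0" --pt "0 0.5 0.04 0 0 0" --pt "0 0.75 0.047 0 0 0" --pt "0 0.9 0.047 0 0 0" --pt "0 0.9 0.047 0 0 0"

```text
t: 6.45
tool_pos: [0.4393, -0.2006, 0.4125]
orientation: [-3.136, -0.187, 0.0]
force: [0.5, -0.2, -2.6]
opening: 0.0236
gripper_force: 50.0
```

```bash
python3 h.py spare -.2 0 .2455
```

```text
t 6.45 grasp in spare [-0.1995 -0.0012  0.2455] open 0.0236 gf 50.0 F [ 0.49 -0.15 -2.59] Fx_fr 0.46
inc [-0.0024, -0.006, 0.0001, -0.0, 0.0, -0.0003]
```

Emit:
arm_command --pt "0.05 -0.006 0.003 0 0 0" --pt "0.12 -0.006 0.003 0 0 0" --pt "0.2 -0.006 0.003 0 0 0" --pt "0.28 -0.006 0.003 0 0 0" --pt "0.35 -0.006 0.003 0 0 0"

```text
t: 7.08
tool_pos: [0.5097, -0.1887, 0.4118]
orientation: [-3.136, -0.193, -0.0]
force: [0.3, -0.1, -1.9]
opening: 0.0239
gripper_force: 50.0
```

```bash
python3 h.py spare -.08 0 .236
```

```text
t 7.08 grasp in spare [-0.1281  0.0021  0.2448] open 0.0239 gf 50.0 F [ 0.32 -0.09 -1.92] Fx_fr 0.31
inc [0.2406, 0.0113, 0.044, -0.0, -0.0001, 0.0009]
```

Emit:
arm_command --pt "0.05 0.008 0.01 0 0 0" --pt "0.1 0.008 0.03 0 0 0" --pt "0.16 0.008 0.043 0 0 0" --pt "0.21 0.008 0.043 0 0 0" --pt "0.21 0.008 0.043 0 0 0"

```text
t: 7.7
tool_pos: [0.5508, -0.1865, 0.403]
orientation: [-3.136, -0.19, 0.0]
force: [-0.3, -0.8, -2.4]
opening: 0.0236
gripper_force: 50.0
```

```bash
python3 h.py spare -.07 0 .2355
```

```text
t 7.7 grasp in spare [-0.0871 -0.0006  0.236 ] open 0.0236 gf 50.0 F [-0.33 -0.78 -2.37] Fx_fr -0.42
inc [0.0856, -0.0028, 0.0026, -0.0, 0.0, 0.0004]
```

Emit:
arm_command --pt "0.015 0 0 0 0 0" --pt "0.03 0 0 0 0 0" --pt "0.045 0 0 0 0 0" --pt "0.055 0 0 0 0 0" --pt "0.055 0 0 0 0 0"

```text
t: 8.32
tool_pos: [0.5612, -0.1852, 0.4032]
orientation: [-3.136, -0.19, -0.0]
force: [-0.5, 0.4, -1.8]
opening: 0.0234
gripper_force: 50.0
```

Emit:
arm_command --pt "0.002 0 0 0 0 0" --pt "0.006 0 0 0 0 0" --pt "0.01 0 0 0 0 0" --pt "0.015 0 0 0 0 0" --pt "0.015 0 0 0 0 0"

```text
t: 8.95
tool_pos: [0.5642, -0.1849, 0.4031]
orientation: [-3.136, -0.19, 0.0]
force: [0.4, -0.0, -2.1]
opening: 0.024
gripper_force: 50.0
```

```bash
python3 h.py spare -.07 0 .2355
```

```text
t 8.95 grasp in spare [-0.0736 -0.0006  0.2361] open 0.024 gf 50.0 F [ 0.36 -0.   -2.06] Fx_fr 0.36
inc [0.018, -0.0029, 0.0031, -0.0, 0.0, 0.0003]
```

Emit:
arm_command --pt "0.003 0 0 0 0 0" --pt "0.006 0 0 0 0 0" --pt "0.01 0 0 0 0 0" --pt "0.01 0 0 0 0 0" --pt "0.01 0 0 0 0 0"

```text
t: 9.57
tool_pos: [0.5661, -0.1846, 0.4031]
orientation: [-3.136, -0.19, 0.0]
force: [-0.4, -0.2, -1.1]
opening: 0.0234
gripper_force: 50.0
```

Emit:
arm_command --pt "0.003 0 0 0 0 0" --pt "0.006 0 0 0 0 0" --pt "0.01 0 0 0 0 0" --pt "0.01 0 0 0 0 0" --pt "0.01 0 0 0 0 0"

```text
t: 10.2
tool_pos: [0.5681, -0.1844, 0.4031]
orientation: [-3.136, -0.19, 0.0]
force: [0.5, 0.2, -2.5]
opening: 0.0236
gripper_force: 50.0
```

Now at x of about -69.6 mm, with no contact yet.

Emit:
arm_command --pt "0.003 0 0 0 0 0" --pt "0.006 0 0 0 0 0" --pt "0.01 0 0 0 0 0" --pt "0.01 0 0 0 0 0" --pt "0.01 0 0 0 0 0"

```text
t: 10.82
tool_pos: [0.5698, -0.1842, 0.4031]
orientation: [-3.136, -0.19, 0.002]
force: [-4.1, 0.3, -0.2]
opening: 0.0237
gripper_force: 50.0
```

```bash
python3 h.py spare -.07 0 .2355
```

```text
t 10.82 grasp in spare [-0.0681 -0.0006  0.2361] open 0.0237 gf 50.0 F [-4.13  0.27 -0.2 ] Fx_fr -4.07
inc [-0.0103, -0.0029, 0.0031, -0.0001, 0.0003, 0.0003]
```

Emit:
arm_command --pt "0.005 0 0 0 0 0" --pt "0.01 0 0 0 0 0" --pt "0.015 0 0 0 0 0" --pt "0.021 0 0 0 0 0" --pt "0.021 0 0 0 0 0"

```text
t: 11.45
tool_pos: [0.5741, -0.1837, 0.4031]
orientation: [-3.136, -0.19, 0.001]
force: [-5.2, 0.0, 0.6]
opening: 0.0238
gripper_force: 50.0
```

```bash
python3 h.py spare -.07 0 .2355
```

```text
t 11.45 grasp in spare [-0.0638 -0.0006  0.2361] open 0.0238 gf 50.0 F [-5.19  0.01  0.63] Fx_fr -5.15
inc [-0.0317, -0.003, 0.0032, -0.0, 0.0002, 0.0003]
```

Emit:
arm_command --pt "0 0 0.003 0 0 0" --pt "0 0 0.006 0 0 0" --pt "0 0 0.006 0 0 0" --pt "0 0 0.006 0 0 0" --pt "0 0 0.006 0 0 0"

```text
t: 12.08
tool_pos: [0.5742, -0.1837, 0.4019]
orientation: [3.136, 0.19, -0.0]
force: [-6.0, -0.6, 0.5]
opening: 0.0237
gripper_force: 50.0
```

Emit:
arm_command --pt "0 0 0 0 0 0" --pt "0 0 0 0 0 0" --pt "0 0 0 0 0 0" --pt "0 0 0 0 0 0" --pt "0 0 0 0 0 0" --fingers -0.3

```text
t: 12.7
tool_pos: [0.5743, -0.1837, 0.402]
orientation: [3.136, 0.19, 0.0]
force: [0.4, 0.3, -0.6]
opening: 0.0598
gripper_force: 0.0
```

Emit:
arm_command --pt "0 0 -0.1 0 0 0" --pt "0 0 -0.25 0 0 0" --pt "0 0 -0.4 0 0 0" --pt "0 0 -0.4 0 0 0" --pt "0 0 -0.4 0 0 0"

```text
t: 13.32
tool_pos: [0.5742, -0.1836, 0.482]
orientation: [3.136, 0.19, 0.0]
force: [-0.3, 0.0, -0.6]
opening: 0.0604
gripper_force: 0.0
```

```bash
python3 - <<'E'
from plant import *
import cv2
im=read_camera("side")["image"][:,:,::-1]
cv2.imwrite("pics/s1.png",cv2.resize(im[70:210,290:410],None,fx=4,fy=4,interpolation=2))
E
python3 h.py full -.081 0 .31
```

```text
t 13.38 grasp in full [-0.1483 -0.3609  0.314 ] open 0.0604 gf 0.0 F [ 0.06 -0.07 -0.72] Fx_fr 0.05
inc [0.3298, -1.8063, 0.021, -0.0002, 0.0004, -0.001]
```

View pics/s1.png

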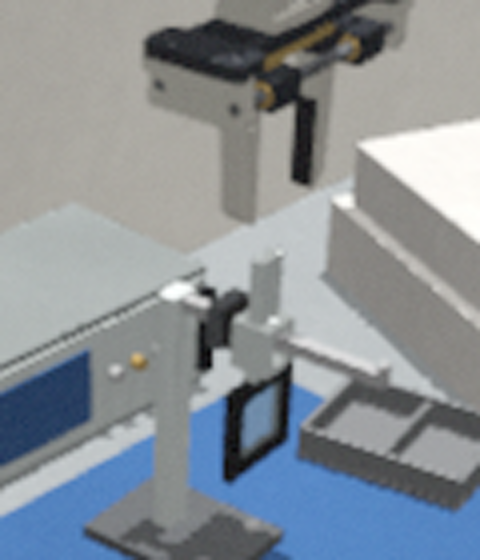

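The first holder hangs upright against the collar (crop about 258,350) and is released. Next is the middle one.

Emit:
arm_command --pt "0.05 -0.25 0 0 0 0" --pt "0.1 -0.5 0 0 0 0" --pt "0.15 -0.75 0 0 0 0" --pt "0.2 -0.95 0 0 0 0" --pt "0.2 -0.95 0 0 0 0"

```text
t: 14.0
tool_pos: [0.5909, 0.0126, 0.4803]
orientation: [-3.134, -0.196, 0.004]
force: [0.2, -0.9, -0.2]
opening: 0.0606
gripper_force: 0.0
```

Emit:
arm_command --pt "0.05 -0.25 0 0 0 0" --pt "0.1 -0.5 0 0 0 0" --pt "0.13 -0.75 0 0 0 -0.001" --pt "0.13 -0.856 0 0 0 -0.001" --pt "0.13 -0.856 0 0 0 -0.001"

```text
t: 14.62
tool_pos: [0.596, 0.1832, 0.481]
orientation: [3.135, 0.197, -0.002]
force: [-0.3, -0.7, -0.6]
opening: 0.0604
gripper_force: 0.0
```

```bash
python3 h.py full -.081 0 .2345
```

```text
t 14.62 grasp in full [-8.12e-02  1.00e-04  3.14e-01] open 0.0604 gf 0.0 F [-0.28 -0.73 -0.55] Fx_fr -0.37
inc [0.0004, 0.0008, 0.3977, 0.0002, 0.0005, 0.0005]
```

Emit:
arm_command --pt "0 0 0.1 0 0 0" --pt "0 0 0.22 0 0 0" --pt "0 0 0.34 0 0 0" --pt "0 0 0.396 0 0 0" --pt "0 0 0.396 0 0 0"

```text
t: 15.25
tool_pos: [0.596, 0.1818, 0.4011]
orientation: [3.135, 0.193, -0.004]
force: [0.4, 0.5, -0.2]
opening: 0.0603
gripper_force: 0.0
```

Emit:
arm_command --pt "0 0 0 0 0 0" --pt "0 0 0 0 0 0" --pt "0 0 0 0 0 0" --pt "0 0 0 0 0 0" --pt "0 0 0 0 0 0" --fingers 1

```text
t: 15.88
tool_pos: [0.5962, 0.183, 0.4031]
orientation: [-3.135, -0.195, -0.001]
force: [-1.2, 0.7, 1.5]
opening: 0.0238
gripper_force: 50.0
```

```bash
python3 h.py full -.081 0 .245
```

```text
t 15.88 grasp in full [-0.0807  0.      0.2361] open 0.0238 gf 50.0 F [-1.17  0.65  1.49] Fx_fr -1.08
inc [-0.001, -0.0, -0.0443, -0.0, -0.0002, 0.0]
```

Emit:
arm_command --pt "0 0 -0.025 0 0 0" --pt "0 0 -0.052 0 0 0" --pt "0 0 -0.052 0 0 0" --pt "-0.05 0 -0.052 0 0 0" --pt "-0.12 0 -0.052 0 0 0"

```text
t: 16.5
tool_pos: [0.5717, 0.1798, 0.4127]
orientation: [3.135, 0.195, -0.001]
force: [-0.6, 0.4, -0.6]
opening: 0.0236
gripper_force: 50.0
```

```bash
python3 h.py full -.2 0 .2465
```

```text
t 16.5 grasp in full [-1.057e-01 -2.000e-04  2.457e-01] open 0.0236 gf 50.0 F [-0.55  0.38 -0.6 ] Fx_fr -0.5
inc [-0.4724, -0.0007, -0.0037, 0.0, 0.0003, -0.0]
```

Emit:
arm_command --pt "-0.09 0 0 0 0 0" --pt "-0.18 0 0 0 0 0" --pt "-0.28 0 0 0 0 0" --pt "-0.39 0 0 0 0 0" --pt "-0.5 0 0 0 0 0"

```text
t: 17.12
tool_pos: [0.4718, 0.1673, 0.4128]
orientation: [3.135, 0.195, -0.001]
force: [0.4, 0.2, -0.8]
opening: 0.0235
gripper_force: 50.0
```

```bash
python3 h.py spare -.2 0 .2475
```

```text
t 17.12 grasp in spare [-0.1233  0.3601  0.2458] open 0.0235 gf 50.0 F [ 0.38  0.18 -0.83] Fx_fr 0.4
inc [-0.3917, 1.7991, -0.0083, 0.0, 0.0002, 0.0013]
```

Emit:
arm_command --pt "-0.12 0.2 0 0 0 0" --pt "-0.25 0.45 0 0 0 0" --pt "-0.38 0.7 -0.008 0 0 0" --pt "-0.392 0.9 -0.008 0 0 0.0013" --pt "-0.392 0.9 -0.008 0 0 0.0013"

```text
t: 17.75
tool_pos: [0.4169, -0.0228, 0.4146]
orientation: [3.136, 0.182, 0.0]
force: [0.7, 0.0, -1.1]
opening: 0.0239
gripper_force: 50.0
```

Emit:
arm_command --pt "0 0.25 0 0 0 0" --pt "0 0.5 0 0 0 0" --pt "0 0.75 0 0 0 0" --pt "0 0.9 0 0 0 0" --pt "0 0.9 0 0 0 0"

```text
t: 18.38
tool_pos: [0.4392, -0.2002, 0.4142]
orientation: [-3.135, -0.185, 0.001]
force: [0.6, 0.2, -1.4]
opening: 0.0234
gripper_force: 50.0
```

```bash
python3 h.py spare -.2 0 .247
```

```text
t 18.38 grasp in spare [-0.1997 -0.0007  0.2472] open 0.0234 gf 50.0 F [ 0.55  0.24 -1.38] Fx_fr 0.58
inc [-0.0022, -0.004, 0.0009, -0.0002, 0.0003, -0.0006]
```

Emit:
arm_command --pt "0.05 0 0.003 0 0 0" --pt "0.12 0 0.003 0 0 0" --pt "0.2 0 0.003 0 0 0" --pt "0.28 0 0.003 0 0 0" --pt "0.35 0 0.003 0 0 0"

```text
t: 19.0
tool_pos: [0.51, -0.1898, 0.4141]
orientation: [-3.136, -0.191, -0.0]
force: [-0.7, 1.0, -1.2]
opening: 0.0238
gripper_force: 50.0
```

```bash
python3 h.py spare -.104 0 .2372
```

```text
t 19.0 grasp in spare [-0.1279  0.001   0.2471] open 0.0238 gf 50.0 F [-0.73  0.99 -1.25] Fx_fr -0.61
inc [0.1198, 0.0052, 0.0496, -0.0001, -0.0001, 0.0006]
```

Emit:
arm_command --pt "0.03 0.004 0.02 0 0 0" --pt "0.06 0.004 0.045 0 0 0" --pt "0.09 0.004 0.05 0 0 0" --pt "0.12 0.004 0.05 0 0 0" --pt "0.12 0.004 0.05 0 0 0"

```text
t: 19.62
tool_pos: [0.5329, -0.1891, 0.4043]
orientation: [3.136, 0.188, 0.0]
force: [0.3, 0.1, -1.0]
opening: 0.0235
gripper_force: 50.0
```

Emit:
arm_command --pt "0.005 0 0 0 0 0" --pt "0.012 0 0 0 0 0" --pt "0.02 0 0 0 0 0" --pt "0.025 0 0 0 0 0" --pt "0.025 0 0 0 0 0"

```text
t: 20.25
tool_pos: [0.5376, -0.1884, 0.4041]
orientation: [3.136, 0.188, -0.0]
force: [-0.5, -0.4, -2.1]
opening: 0.0238
gripper_force: 50.0
```

Emit:
arm_command --pt "0.003 0 0 0 0 0" --pt "0.006 0 0 0 0 0" --pt "0.01 0 0 0 0 0" --pt "0.01 0 0 0 0 0" --pt "0.01 0 0 0 0 0"

```text
t: 20.88
tool_pos: [0.5395, -0.1882, 0.4041]
orientation: [-3.136, -0.188, 0.0]
force: [0.3, -0.2, -0.8]
opening: 0.0235
gripper_force: 50.0
```

```bash
python3 h.py spare -.095 0 .2372
```

```text
t 20.88 grasp in spare [-0.0985 -0.0009  0.2371] open 0.0235 gf 50.0 F [ 0.32 -0.17 -0.82] Fx_fr 0.3
inc [0.0173, -0.0046, -0.0003, -0.0, 0.0, 0.0]
```

Emit:
arm_command --pt "0.003 0 0 0 0 0" --pt "0.006 0 0 0 0 0" --pt "0.01 0 0 0 0 0" --pt "0.01 0 0 0 0 0" --pt "0.01 0 0 0 0 0"

```text
t: 21.5
tool_pos: [0.5415, -0.188, 0.4041]
orientation: [-3.136, -0.188, -0.0]
force: [-0.4, 0.4, -1.1]
opening: 0.0236
gripper_force: 50.0
```

Emit:
arm_command --pt "0.003 0 0 0 0 0" --pt "0.006 0 0 0 0 0" --pt "0.008 0 0 0 0 0" --pt "0.008 0 0 0 0 0" --pt "0.008 0 0 0 0 0"

```text
t: 22.12
tool_pos: [0.5431, -0.1878, 0.4041]
orientation: [-3.136, -0.188, 0.0]
force: [-1.5, -0.3, -1.5]
opening: 0.0236
gripper_force: 50.0
```

```bash
python3 h.py spare -.095 0 .2372
```

```text
t 22.12 grasp in spare [-0.0949 -0.0009  0.2371] open 0.0236 gf 50.0 F [-1.48 -0.25 -1.46] Fx_fr -1.5
inc [-0.0005, -0.0047, -0.0003, -0.0, 0.0, 0.0]
```

Emit:
arm_command --pt "0.003 0 0 0 0 0" --pt "0.006 0 0 0 0 0" --pt "0.006 0 0 0 0 0" --pt "0.006 0 0.005 0 0 0" --pt "0.006 0 0.005 0 0 0"

```text
t: 22.75
tool_pos: [0.5443, -0.1876, 0.4031]
orientation: [-3.136, -0.188, 0.0]
force: [0.6, 1.0, -1.9]
opening: 0.0234
gripper_force: 50.0
```

Emit:
arm_command --pt "0 0 0 0 0 0" --pt "0 0 0 0 0 0" --pt "0 0 0 0 0 0" --pt "0 0 0 0 0 0" --pt "0 0 0 0 0 0" --fingers -0.3

```text
t: 23.38
tool_pos: [0.5443, -0.1876, 0.4031]
orientation: [-3.136, -0.188, -0.0]
force: [-0.7, 0.5, -0.2]
opening: 0.0601
gripper_force: 0.0
```

Emit:
arm_command --pt "0 0 -0.1 0 0 0" --pt "0 0 -0.25 0 0 0" --pt "0 0 -0.4 0 0 0" --pt "0 0 -0.4 0 0 0" --pt "0 0 -0.4 0 0 0"

```text
t: 24.0
tool_pos: [0.5442, -0.1876, 0.4832]
orientation: [3.136, 0.188, 0.0]
force: [0.0, -0.6, -0.2]
opening: 0.0605
gripper_force: 0.0
```

```bash
python3 - <<'E'
from plant import *
import cv2
im=read_camera("side")["image"][:,:,::-1]
cv2.imwrite("pics/s2.png",cv2.resize(im[110:210,310:400],None,fx=6,fy=6,interpolation=2))
E
python3 h.py full -.043 0 .31
```

```text
t 24.05 grasp in full [-0.1785 -0.3612  0.3153] open 0.0607 gf 0.0 F [ 0.27 -0.02 -0.14] Fx_fr 0.26
inc [0.6691, -1.8092, 0.027, -0.0002, 0.0003, -0.0013]
```

View pics/s2.png

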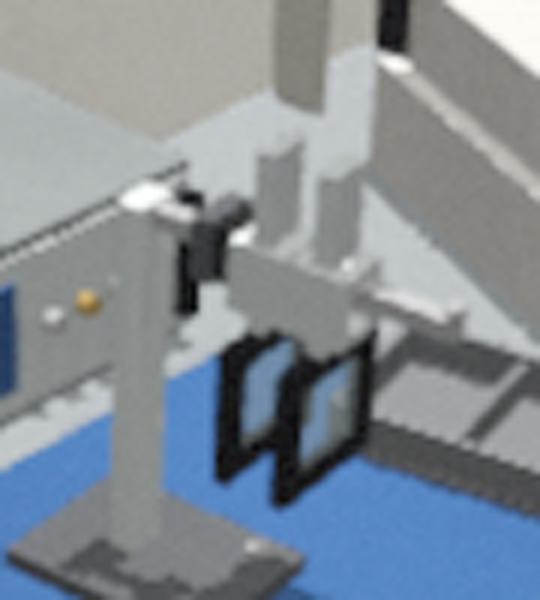

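Both square holders hang upright with their eyes touching: there is no visible gap, and the tabs at crop (282,145) and (340,172) are about 31 mm apart. The round holder is next.

Emit:
arm_command --pt "0.08 -0.25 0 0 0 0" --pt "0.17 -0.5 0 0 0 0" --pt "0.26 -0.75 0 0 0 0" --pt "0.35 -0.95 0 0 0 0" --pt "0.35 -0.95 0 0 0 0"

```text
t: 24.68
tool_pos: [0.5912, 0.0123, 0.4813]
orientation: [-3.135, -0.195, 0.004]
force: [0.6, 0.1, 0.6]
opening: 0.0603
gripper_force: 0.0
```

Emit:
arm_command --pt "0.08 -0.25 0 0 0 0" --pt "0.17 -0.5 0 0 0 0" --pt "0.26 -0.75 0 0 0 -0.001" --pt "0.319 -0.859 0 0 0 -0.001" --pt "0.319 -0.859 0 0 0 -0.001"

```text
t: 25.3
tool_pos: [0.634, 0.1883, 0.4814]
orientation: [3.135, 0.196, -0.004]
force: [-0.2, 0.1, 0.4]
opening: 0.0606
gripper_force: 0.0
```

```bash
python3 h.py full -.043 0 .2355
```

```text
t 25.3 grasp in full [-0.0431  0.0005  0.3144] open 0.0606 gf 0.0 F [-0.21  0.09  0.38] Fx_fr -0.2
inc [-0.0007, 0.0026, 0.3944, 0.0001, 0.0008, 0.0002]
```

Emit:
arm_command --pt "0 0.003 0.1 0 0 0" --pt "0 0.003 0.22 0 0 0" --pt "0 0.003 0.34 0 0 0" --pt "0 0.003 0.396 0 0 0" --pt "0 0.003 0.396 0 0 0"

```text
t: 25.92
tool_pos: [0.6336, 0.1859, 0.4023]
orientation: [3.135, 0.191, -0.004]
force: [-1.0, 0.4, 0.6]
opening: 0.0601
gripper_force: 0.0
```

Emit:
arm_command --pt "0 0 0 0 0 0" --pt "0 0 0 0 0 0" --pt "0 0 0 0 0 0" --pt "0 0 0 0 0 0" --pt "0 0 0 0 0 0" --fingers 1

```text
t: 26.55
tool_pos: [0.634, 0.1871, 0.4043]
orientation: [-3.135, -0.194, -0.001]
force: [-1.1, 0.4, 2.0]
opening: 0.0237
gripper_force: 50.0
```

```bash
python3 h.py full -.043 0 .246
```

```text
t 26.55 grasp in full [-0.0427 -0.0005  0.2373] open 0.0237 gf 50.0 F [-1.07  0.38  2.  ] Fx_fr -1.01
inc [-0.0008, -0.0028, -0.0434, -0.0001, -0.0002, -0.0003]
```

Emit:
arm_command --pt "0 0 -0.025 0 0 0" --pt "0 0 -0.05 0 0 0" --pt "0 0 -0.05 0 0 0" --pt "-0.05 0 -0.05 0 0 0" --pt "-0.12 0 -0.05 0 0 0"

```text
t: 27.18
tool_pos: [0.6094, 0.1839, 0.4134]
orientation: [3.136, 0.193, -0.001]
force: [-0.6, -0.4, -1.1]
opening: 0.0235
gripper_force: 50.0
```

```bash
python3 h.py full -.2 0 .247
```

```text
t 27.18 grasp in full [-0.0677 -0.0007  0.2464] open 0.0235 gf 50.0 F [-0.56 -0.38 -1.14] Fx_fr -0.61
inc [-0.6621, -0.0028, -0.0022, 0.0, 0.0003, -0.0003]
```

Emit:
arm_command --pt "-0.1 0 -0.003 0 0 0" --pt "-0.2 0 -0.003 0 0 0" --pt "-0.32 0 -0.003 0 0 0" --pt "-0.44 0 -0.003 0 0 0" --pt "-0.55 0 -0.003 0 0 0"

```text
t: 27.8
tool_pos: [0.4995, 0.1703, 0.4142]
orientation: [3.136, 0.193, -0.001]
force: [-0.4, -0.6, -1.3]
opening: 0.0235
gripper_force: 50.0
```

Emit:
arm_command --pt "-0.1 0 0 0 0 0" --pt "-0.18 0 0 0 0 0" --pt "-0.18 0 0 0 0 0" --pt "-0.18 0.1 0 0 0 0" --pt "-0.18 0.2 0 0 0 0"

```text
t: 28.42
tool_pos: [0.4703, 0.1261, 0.4144]
orientation: [3.136, 0.194, 0.0]
force: [0.2, -0.0, -1.3]
opening: 0.0235
gripper_force: 50.0
```

```bash
python3 h.py dock 0 0 .2
```

```text
t 28.43 grasp in dock [0.0431 0.0973 0.2474] open 0.0235 gf 50.0 F [ 0.22 -0.01 -1.27] Fx_fr 0.21
inc [-0.1135, 0.5199, 0.2372, 0.0, -0.0001, -0.0643]
```

Emit:
arm_command --pt "-0.03 0.13 0 0 0 -0.016" --pt "-0.06 0.28 0.06 0 0 -0.032" --pt "-0.09 0.42 0.12 0 0 -0.05" --pt "-0.113 0.52 0.2 0 0 -0.0643" --pt "-0.113 0.52 0.235 0 0 -0.0643"

```text
t: 29.05
tool_pos: [0.4603, 0.0193, 0.3665]
orientation: [-3.101, -0.505, 0.002]
force: [-0.9, 0.0, -1.5]
opening: 0.0237
gripper_force: 50.0
```

```bash
python3 h.py dock 0 0 .195
python3 - <<'E'
from plant import *
import cv2,numpy as np
ims=[read_camera(n)["image"][:,:,::-1] for n in("top","side")]
a=cv2.resize(ims[0][200:260,280:340],None,fx=6,fy=6,interpolation=2);b=cv2.resize(ims[1][190:285,295:365],None,fx=6,fy=6,interpolation=2)
m=np.zeros((570,800,3),np.uint8);m[:360,:360]=a;m[:,370:790]=b;cv2.imwrite("pics/d1.png",m)
E
```

```text
t 29.05 grasp in dock [-0.0007 -0.0006  0.1995] open 0.0237 gf 50.0 F [-0.9   0.03 -1.45] Fx_fr -0.84
inc [0.0026, -0.0031, 0.0225, -0.0001, 0.0004, -0.001]
```

View pics/d1.png

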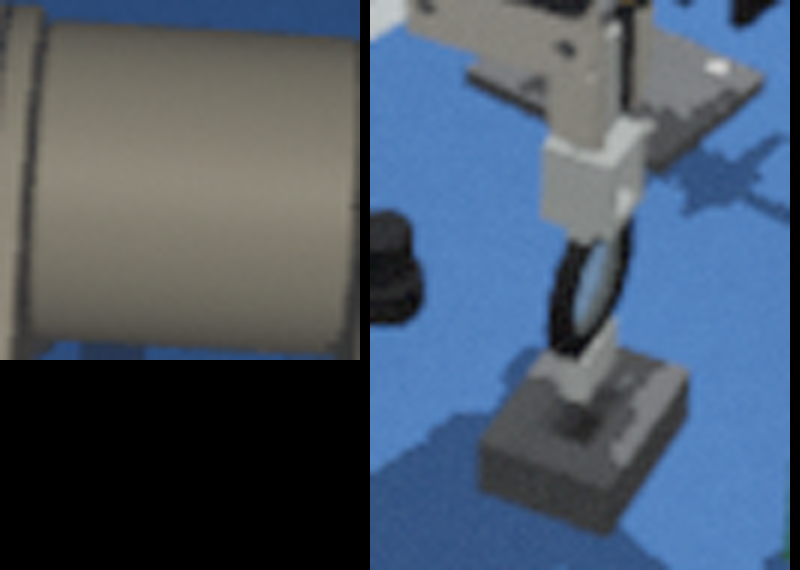

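The foot hangs right above the slot (side crop about 578,390 against slot 575,420), so I'm lowering it.

Emit:
arm_command --pt "0.003 -0.003 0.02 0 0 -0.001" --pt "0.003 -0.003 0.045 0 0 -0.001" --pt "0.003 -0.003 0.07 0 0 -0.001" --pt "0.003 -0.003 0.09 0 0 -0.001" --pt "0.003 -0.003 0.105 0 0 -0.001"

```text
t: 29.78
tool_pos: [0.4608, 0.0212, 0.3462]
orientation: [-3.099, -0.513, 0.0]
force: [-0.3, 0.1, -1.4]
opening: 0.0241
gripper_force: 50.0
```

```bash
python3 h.py dock 0 0 .163
```

```text
t 29.77 grasp in dock [0.0005 0.001  0.1792] open 0.0241 gf 50.0 F [-0.35  0.06 -1.43] Fx_fr -0.31
inc [-0.0026, 0.0051, 0.0809, -0.0, 0.0001, 0.0008]
```

Emit:
arm_command --pt "-0.002 0.004 0.015 0 0 0" --pt "-0.002 0.004 0.03 0 0 0" --pt "-0.002 0.004 0.045 0 0 0" --pt "-0.002 0.004 0.06 0 0 0" --pt "-0.002 0.004 0.07 0 0 0"

```text
t: 30.4
tool_pos: [0.4607, 0.0203, 0.3323]
orientation: [-3.099, -0.513, 0.0]
force: [0.9, -1.1, -1.7]
opening: 0.0238
gripper_force: 50.0
```

```bash
python3 h.py dock 0 0 .161
```

```text
t 30.4 grasp in dock [1.000e-04 2.000e-04 1.653e-01] open 0.0238 gf 50.0 F [ 0.9  -1.05 -1.67] Fx_fr 0.51
inc [-0.0007, 0.0008, 0.0215, -0.0, 0.0, 0.0008]
```

Emit:
arm_command --pt "0 0 0.008 0 0 0" --pt "0 0 0.016 0 0 0" --pt "0 0 0.025 0 0 0" --pt "0 0 0.025 0 0 0" --pt "0 0 0.025 0 0 0"

```text
t: 31.02
tool_pos: [0.4607, 0.0203, 0.3276]
orientation: [3.099, 0.513, 0.0]
force: [-0.1, -0.1, -0.2]
opening: 0.0237
gripper_force: 50.0
```

```bash
python3 h.py dock 0 0 .159
```

```text
t 31.02 grasp in dock [2.000e-04 1.000e-04 1.606e-01] open 0.0237 gf 50.0 F [-0.12 -0.07 -0.23] Fx_fr -0.13
inc [-0.0009, 0.0007, 0.0079, 0.0, -0.0, 0.0008]
```

Emit:
arm_command --pt "0 0 0.003 0 0 0" --pt "0 0 0.006 0 0 0" --pt "0 0 0.006 0 0 0" --pt "0 0 0.006 0 0 0" --pt "0 0 0.006 0 0 0"

```text
t: 31.65
tool_pos: [0.4608, 0.0203, 0.3264]
orientation: [3.099, 0.513, 0.0]
force: [0.2, -0.2, 0.6]
opening: 0.0239
gripper_force: 50.0
```

Emit:
arm_command --pt "0 0 0 0 0 0" --pt "0 0 0 0 0 0" --pt "0 0 0 0 0 0" --pt "0 0 0 0 0 0" --pt "0 0 0 0 0 0" --fingers -0.3

```text
t: 32.28
tool_pos: [0.4607, 0.0203, 0.3263]
orientation: [-3.099, -0.513, 0.0]
force: [0.8, 0.3, -0.2]
opening: 0.0601
gripper_force: 0.0
```

Emit:
arm_command --pt "0 0 -0.1 0 0 0" --pt "0 0 -0.25 0 0 0" --pt "0 0 -0.4 0 0 0" --pt "0 0 -0.5 0 0 0" --pt "0 0 -0.5 0 0 0"

```text
t: 32.9
tool_pos: [0.4611, 0.0203, 0.4279]
orientation: [3.099, 0.513, 0.005]
force: [-0.6, -0.6, -0.8]
opening: 0.0601
gripper_force: 0.0
```

```bash
python3 - <<'E'
from plant import *
import cv2,numpy as np
im=read_camera("side")["image"][:,:,::-1]
m=np.zeros((500,800,3),np.uint8);m[:,:380]=cv2.resize(im[180:280,295:371],None,fx=5,fy=5,interpolation=2)
m[:,390:790]=cv2.resize(im[110:210,310:390],None,fx=5,fy=5,interpolation=2);cv2.imwrite("pics/end.png",m)
E
python3 h.py dock 0 0 .3
```

```text
t 32.95 grasp in dock [4.000e-04 1.000e-04 2.593e-01] open 0.0604 gf 0.0 F [-0.31  0.84 -0.61] Fx_fr -0.02
inc [-0.0012, 0.0005, -0.2035, 0.0001, -0.0002, 0.0007]
```

View pics/end.png

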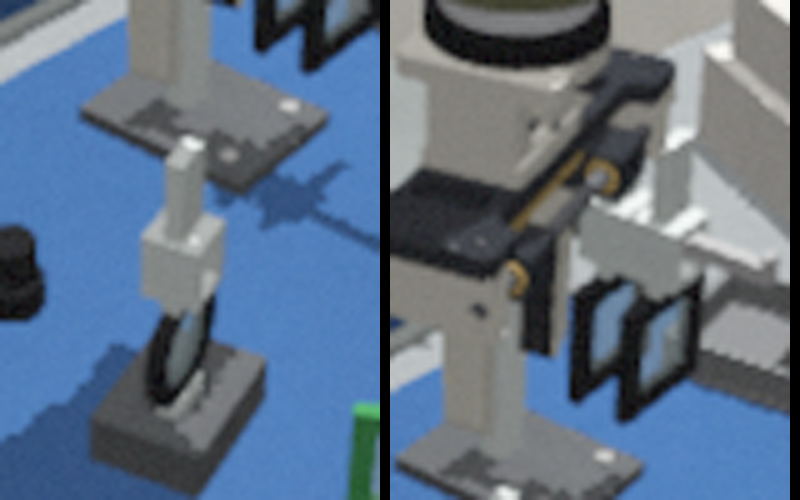

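The round holder stands upright with its foot sunk in the slot (crop about 185,390). Both square holders still hang together on the spare hook (crop about 640,260). I'm handing the job in.

```bash
python3 -c "
from plant import *
print(close_job())"
```

```text
the job is handed in; nothing more can be done
None
```

I handed the job in at about 33 s: the round holder stands upright in the dock, and both square holders hang with their eyes touching on the spare hook. I estimate the buffer gave about 4 mm, and the hand-in didn't report a verdict.

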